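# Load the guard combs into the drying dock and trip its roller-lever switch

### The arm

A 6-joint arm with a two-finger parallel gripper is mounted at the origin on the work surface. World frame = base frame: x ahead of the robot, y to its left, z up, the work surface at z = 0. Lengths are in m, angles in rad, forces in N, time in s.
With the tool pointing down it reaches from about 0.325 to 0.925 m from the base axis. Payload 3.1 kg.
Tool frame: the origin (TCP) lies at the very end of the fingers, on their centre line; the grasp point (between the pads) lies behind it (grip_point_offset is the z of the grasp point in the tool frame, in m); z points along the fingers, y is the direction in which the jaws open and shut (so a half turn about z gives the same grasp; the last joint's range is limited). The gripper opens to 85 mm and grips with 20 to 120 N. Pads are 22 mm wide; open, the fingers measure 114 mm over their backs; the gripper's body (76 mm by 85 mm) begins 54 mm behind the grasp point. The pads swing forward as they close: fully open they stand 13 mm farther back than shut.
Start: joints at [1.035, 0.217, 1.613, -0, 1.311, -0.112], TCP at [0.257, 0.57, 0.231] pointing down, gripper open.
Joint ranges: [-2.75, 2.75], [-0.78, 2.1], [0.31, 2.55], [-1.13, 4.27], [0.13, 2.63], [-2.58, 2.58]. Speed limits (rad/s): [2.79, 2.79, 3.14, 3.14, 3.14, 3.14].

### API

Orientations are given as a unit quaternion [x, y, z, w].
In Python, from plant import * gives the robot as it stands.
- The arm moves only by the shell command python3 -m creep 'ROWS' [FORCE]. ROWS is JSON, a list that holds one entry, the list of rows, each a list of 7 numbers: the turn, a rotation vector about the tool's x, y, z in degrees, then the shift along the tool's x, y, z in m, then the opening, from 0 (shut) to 1 (fully open). In form: [[[rx, ry, rz, tx, ty, tz, claw], ...]]. A call has exactly 10 rows; each row shifts and turns the commanded pose from where the row before left it, along the tool's axes as they then stand; what a row does not reach is not made up. A row lasts 1/8 s, in which the tool goes at most 62.5 mm and 10.7 degrees, less where a joint would pass 70% of its speed; a pose out of reach is approached as far as the arm can. A call is refused whole if a number of a shift passes 0.0625 or a number of a turn 10.7, either way. A call with a gripper value outside its range is refused whole. The fingers move at their own pace and stop on an object; FORCE is the grip in N (left out, the last holds). Time passes only in rows, so rows that do not move let the fingers close, or fill a call up. It gives the time, the measured TCP pose, the force and the opening at its end, in the units of the state.
- state(): the state, without advancing time (a new reading comes with each control period).
- read_camera(name): name is "side" or "top" or "wrist"; returns a dict with "color" (400x640x3 uint8, red, green, blue), "fx", "fy", "cx", "cy" (pixels), "R" (3x3) and "t" (3): a world point X has camera coordinates R X + t; the wrist camera has in their place "mount" (4x4, takes a point from camera to tool coordinates, whose origin is the TCP and whose axes are the flange's). Camera axes: x right, y down, z forward; pixel columns grow to the right and rows downward; lengths in m; the calibration is good to about 2 mm. A picture is of the moment at which its call begins: read the wrist's pose just before it. There is no depth.
- job_done(): hands the job in, once; it reports no verdict.
Trained networks look in the newest picture that a camera, given by its name, has taken for a name from the list of things; names that differ only in an ending like _2 or _b are one class to them, and where a whole thing is asked for, a point or a joint stands for the part that bears it (a point fixed in the world has none). Each returns a list of dicts, best first, with "p" (0 to 1); they miss things now and then, are a little off and sometimes report something else, mostly with a low value. They report only what shows in the picture. A call takes as long as a camera call. They do not tell look-alikes from the thing itself.
- look_for(camera, name): "box" ([centre column, centre row, width, height] in pixels, round what is visible of it).
The state is a dict: "clock": time; "q": joint angles; "joint_velocities": joint speeds; "tau": joint torques, N m; "position": TCP position; "ee_rot": TCP orientation; "contact_force": force on the tool from outside, world axes, zero at the start; "torque": the same for the moment, N m; "opening": finger opening in m.
Only numpy, scipy, OpenCV 4.12 (cv2) and the standard library are available. Lean on these libraries where they do the work, as an engineer would, in place of code of your own. Each camera call takes 0.05 s, during which the arm holds its last target.

### The job

Set the clipped pack of guard combs down inside the drying dock's open basket, without dropping it in. Then start the dock: push the roller on top of the upright steel switch arm sideways, away from the basket, until the arm snaps over by itself and stays over, and leave it there; where it snaps over differs each time, so feel for it, and do not ram the arm against its far stop. Leave the bowl, the shaver handle and the comb where they are.

Things in the scene. Friction and masses are not known exactly. Their poses are not given: they have to be found in the camera images.
- dryer: Fixed drying dock: white base 190 (x) x 210 (y) x 30 mm high, origin at the centre of its underside, z up, front at -x. On its +y half an open grey basket (basket) with a blower pod behind it (x 40 to 90, y -10 to 100, top 65 mm above the counter). On its -y half a grey switch block (x -33 to 33, y -100 to -40, top 85 mm); the switch arm swings beside its +x face.
- basket (a point): Centre of the basket's inner floor, 34 mm above the counter, axes as dryer. The basket is 112 (x) x 102 (y) mm inside, walls 4 mm thick whose rim is 21 mm above this point.
- hinge (a point): Point on the switch arm's level hinge axis, which runs along the dock's x: at (44, -70) mm in dryer, 50 mm above the counter; axes as dryer. The arm stands up from it and swings in the dock's y-z plane.
- roller (a point): Centre of the black roller on the end of the switch arm: a cylinder 21 mm across and 18 mm long (along the dock's x), spins freely, 75 mm from the hinge axis and 11 mm farther to +x. At rest it is 36 mm to the dock's +y of the hinge (basket side) and 116 mm above the counter; it swings over the top towards -y. Nothing else stands as high as its underside.
- lever: Steel switch arm, 10 mm bar, origin on its hinge, z to the roller. At rest it leans 0.5 rad to the dock's +y. An over-centre spring pushes it back with 1 to 3 N at the roller, fading to 0 at the trip angle (hidden, 0.3 to 1.05 rad past rest); released before it, it swings back. Past it the arm throws itself 0.1 rad (7 mm) on to a stop (springy, 3 N/mm) and stays. Keep under 12 N.
- pack_center (a point): Centre of the clipped pack of three orange guard combs, 15 mm above its underside. The pack is 44 (x) x 26 (y) x 28 mm, standing with z up in the tray; a stainless spring clip 24 mm wide (x) over its middle makes it 30 mm thick in y there, from 10 to 28 mm above its underside; its wire loops rise to 41 mm. Grip it across y at the middle.
- pack: The same pack (about 60 g), origin at the centre of its underside.
- tray: Fixed teak tray 200 (x) x 300 (y) mm, walls 6 mm thick and 18 mm high, inner floor 6 mm above the counter; origin at the centre of its underside.
- bowl: Black ceramic shaving bowl, 90 mm across the rim, 50 mm high, loose in the tray; origin at its underside. Leave alone.
- shaver: Chrome shaver handle 85 mm long (y), 13 mm thick, lying in the tray; origin at its underside, at mid-length. Leave alone.
- comb: Flat bamboo comb 28 (x) x 140 (y) x 5 mm lying in the tray; origin at the centre of its underside. Leave alone.
Mind the look-alikes: they are no part of the job. There is more than one size of the pack; the job needs the smallest.

How it is judged:
By the outcome, as a careful person would: the job done as asked, in the order asked, and still so for the second after the job is handed in, with the robot touching nothing.
It also fails if it takes over 70 s, if anything falls off the work surface, if the arm or the gripper's body presses on something with over 40 N, if the wrist force passes 120 N, or if a joint passes its speed limit or range.

## Working session

There is one attempt and no reset: what is moved stays moved. The work goes in short steps, Python scripts to look and compute and a shell command to move; the robot and the scene stay as the last step left them, time stands still between calls to the robot, and variables do not carry over. Pictures are saved under pics/ and viewed, and the job is handed in when it is done.

```bash
mkdir -p pics; ls
python3 - <<'E'
from plant import *
import cv2,numpy as np
s=state();print(s)
try: print(grip_point_offset)
except Exception as e: print(e)
for c in ["side","top","wrist"]:
    r=read_camera(c);cv2.imwrite(f"pics/{c}0.png",r["color"][:,:,::-1])
    print(c,{k:v for k,v in r.items() if k!="color"})
    for n in ["pack","dryer","basket","roller","lever","tray","bowl","shaver","comb"]:
        print(n,[(np.round(d["box"]).tolist(),round(d["p"],2)) for d in look_for(c,n)])
E
```

```text
pics
{'clock': 0.0, 'q': array([ 1.03476899e+00,  2.17795482e-01,  1.61495277e+00, -2.42675111e-05,
        1.31130113e+00, -1.12224556e-01]), 'joint_velocities': array([-0.00084398, -0.00038405,  0.0009448 ,  0.00348598, -0.00183642,
       -0.00064053]), 'tau': array([-2.80104432e-04, -3.96843302e+01, -3.03854227e+01, -2.09774848e-04,
        9.65536834e-03, -1.48398520e-06]), 'position': array([0.25659252, 0.56898936, 0.22993291]), 'ee_rot': array([ 2.10315923e-01,  9.77632704e-01, -1.16813763e-03, -3.80097080e-04]), 'contact_force': array([-0.18033866, -0.11308315,  0.15848094]), 'torque': array([-0.06188298,  0.05974875, -0.03468485]), 'opening': 0.08512445402530246}
-0.0187
side {'fx': 483.03341715171155, 'fy': 483.03341715171155, 'cx': 304.36136332757195, 'cy': 199.00695038945014, 'R': array([[ 0.74913581, -0.66232881, -0.01077463],
       [-0.4392263 , -0.48448549, -0.75654085],
       [ 0.49585865,  0.57148434, -0.65385766]]), 't': array([-0.39835694,  0.31419231,  0.86066941])}
pack [([360.0, 260.0, 19.0, 23.0], 0.62), ([289.0, 286.0, 29.0, 33.0], 0.56)]
dryer [([249.0, 183
[... 1118 characters left out ...]
8.0], 0.75)]
comb [([393.0, 162.0, 58.0, 12.0], 0.87), ([388.0, 199.0, 15.0, 24.0], 0.73)]
wrist {'fx': 341.22197640057306, 'fy': 341.22197640057306, 'cx': 320.13192854458305, 'cy': 201.83110811102463, 'mount': array([[-7.37691019e-04, -9.45473371e-01, -3.25698574e-01,
         8.45639874e-02],
       [ 9.99999344e-01, -9.83045064e-04,  5.88741892e-04,
        -6.09758036e-04],
       [-8.76816157e-04, -3.25697926e-01,  9.45473475e-01,
        -1.44186801e-01],
       [ 0.00000000e+00,  0.00000000e+00,  0.00000000e+00,
         1.00000000e+00]])}
pack []
dryer [([226.0, 382.0, 34.0, 35.0], 0.73)]
basket [([228.0, 380.0, 36.0, 39.0], 0.72)]
roller []
lever []
tray []
bowl []
shaver []
comb []
```

Run:
```python
import cv2
t=cv2.imread("pics/top0.png");s=cv2.imread("pics/side0.png")
cv2.imwrite("pics/topc.png",cv2.resize(t[100:320,140:540],None,fx=2,fy=2,interpolation=cv2.INTER_CUBIC))
cv2.imwrite("pics/sidec.png",cv2.resize(s[110:380,170:510],None,fx=2.2,fy=2.2,interpolation=cv2.INTER_CUBIC))
```

```text
(no output)
```

View pics/topc.png

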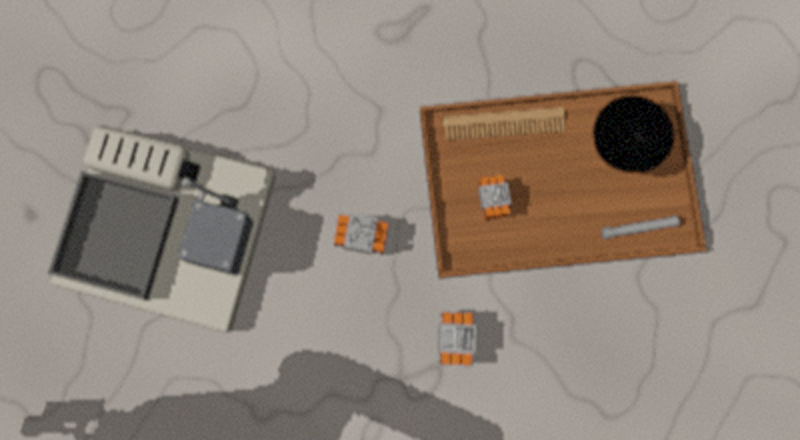

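View pics/sidec.png

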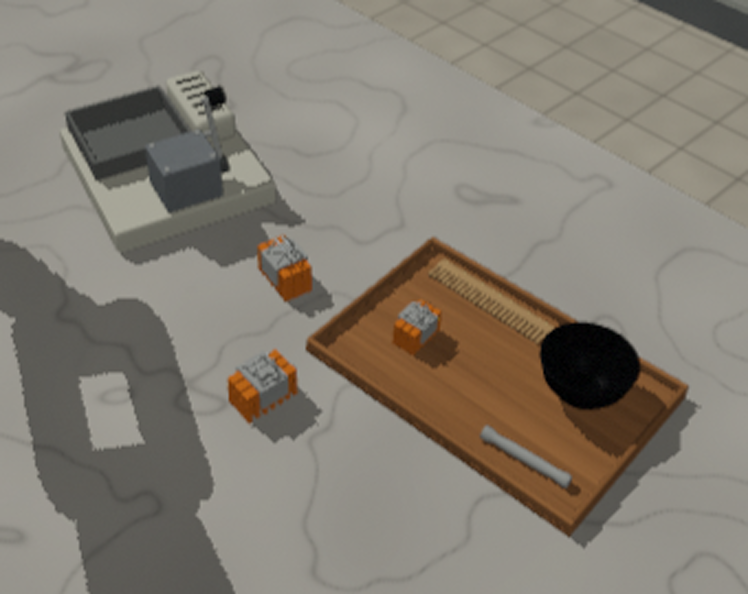

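View pics/wrist0.png

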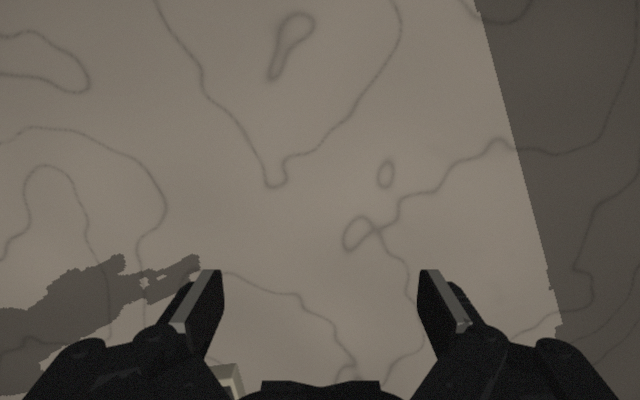

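Three packs are visible in top-camera pixels: A (320,216), B (369,268) and C (388,199). C is the only one in the tray and looks the smallest, so I'll confirm it with measurements and an enlarged crop.

Run:
```python
import cv2
t=cv2.imread("pics/top0.png");s=cv2.imread("pics/side0.png")
cv2.imwrite("pics/dt.png",cv2.resize(t[155:275,155:285],None,fx=5,fy=5,interpolation=cv2.INTER_CUBIC))
cv2.imwrite("pics/ds.png",cv2.resize(s[135:230,190:310],None,fx=6,fy=6,interpolation=cv2.INTER_CUBIC))
a=cv2.resize(t[180:290,300:410],None,fx=5,fy=5,interpolation=cv2.INTER_CUBIC)
cv2.imwrite("pics/pk.png",a)
```

```text
(no output)
```

View pics/dt.png

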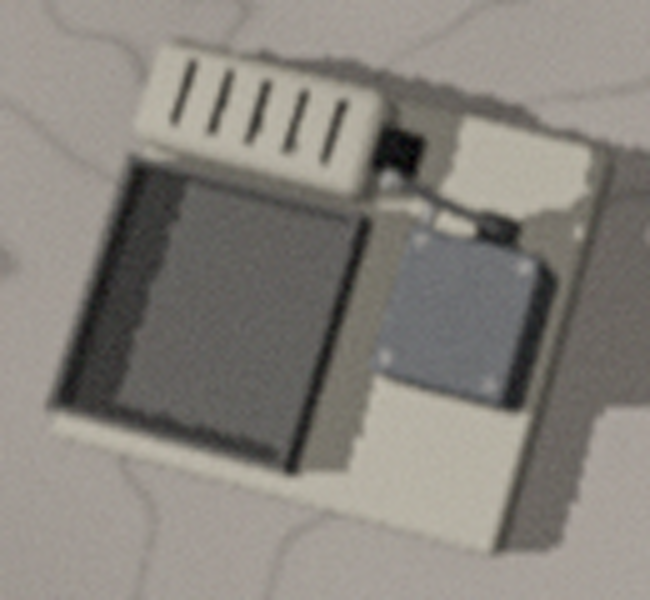

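View pics/ds.png

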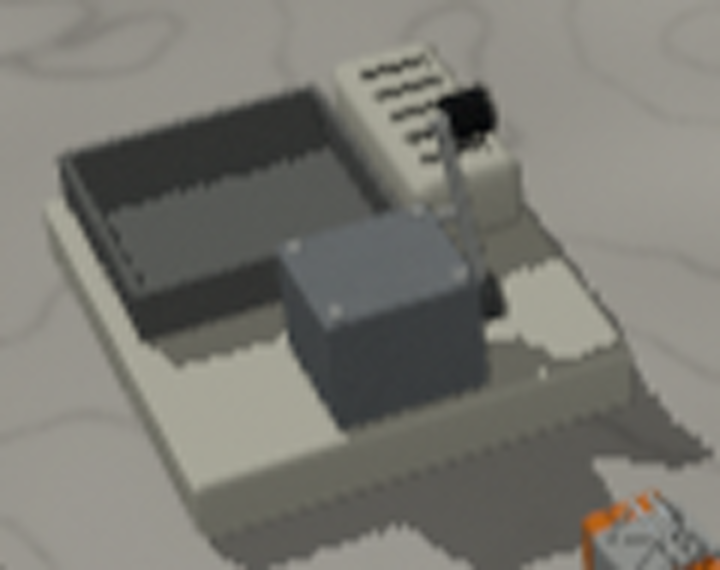

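View pics/pk.png

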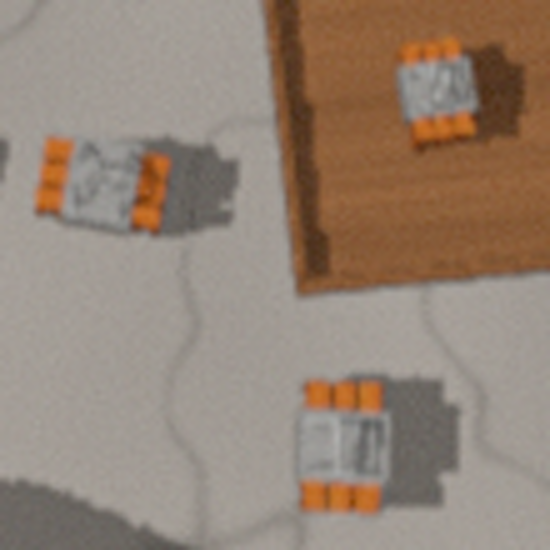

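```bash
cat > h.py <<'E'
import numpy as np,cv2
from plant import *
from scipy.optimize import least_squares
from scipy.spatial.transform import Rotation as Ro
def proj(c,X):
    p=np.asarray(X)@c["R"].T+c["t"]
    return np.stack([c["fx"]*p[:,0]/p[:,2]+c["cx"],c["fy"]*p[:,1]/p[:,2]+c["cy"]],1)
def plane(c,uv,z):
    d=np.array([(uv[0]-c["cx"])/c["fx"],(uv[1]-c["cy"])/c["fy"],1])@c["R"]
    o=-c["R"].T@c["t"]; return o+d*(z-o[2])/d[2]
def place(x,y,a,P):
    P=np.asarray(P,float);c,s=np.cos(a),np.sin(a)
    return np.stack([x+c*P[:,0]-s*P[:,1],y+s*P[:,0]+c*P[:,1],P[:,2]],1)
E
python3 - <<'E'
from h import *
T=read_camera("top");S=read_camera("side")
B=(60,55)
tp=[((-95,-105,30),(495,552)),((95,-105,30),(605,150)),((-95,105,30),(50,428)),((-33,-40,85),(374,368)),((33,-40,85),(410,228)),((33,-100,85),(538,262)),((-33,-100,85),(507,402)),((55,-34,116),(398,152))]
tb=[((-1,-1),(295,472)),((1,-1),(368,215)),((1,1),(135,160)),((-1,1),(56,406))]
sp=[((-95,-105,30),(203,490)),((95,-105,30),(630,348)),((-95,105,30),(45,205)),((-33,-40,85),(283,258)),((33,-40,85),(420,208)),((33,-100,85),(482,285)),((-33,-100,85),(330,342)),((55,-34,116),(468,112))]
sb=[((-1,-1),(140,308)),((-1,1),(62,160)),((1,1),(316,90))]
def res(v,f=False):
    x,y,a,bx,by=v;out=[]
    for c,P,Bk,o,k in((T,tp,tb,155+0j,5),(S,sp,sb,0,6)):
        off=np.array([155,155]) if k==5 else np.array([190,135])
        W=[p for p,_ in P]+[(bx*1000+60*i,by*1000+55*j,55) for (i,j),_ in Bk]
        uv=off+np.array([q for _,q in P]+[q for _,q in Bk])/k
        out.append(proj(c,place(x,y,a,np.array(W)/1000))-uv)
    return np.concatenate(out).ravel()
r=least_squares(res,[.55,.2,-.25,-.02,.05],loss="soft_l1")
print(r.x);print(np.round(r.fun.reshape(-1,2),1).tolist())
x,y,a,bx,by=r.x
print("basket",place(x,y,a,[[bx,by,.034]]),"roller",place(x,y,a,[[.055,-.034,.116]]),"hinge",place(x,y,a,[[.044,-.07,.05]]),"dockx",[np.cos(a),np.sin(a)])
# pack
for nm,uv in(("A",((320,216),(289,286))),("C",((388.,199),(360,260)))):
  f=lambda X:np.r_[proj(T,X[None])[0]-uv[0],proj(S,X[None])[0]-uv[1]]
  q=least_squares(f,np.array([.5,0,.02]));print(nm,q.x,q.fun)
E
```

```text
[ 0.52549511  0.22254267 -0.26075234 -0.02431896  0.04118378]
[[0.5, 0.6], [1.5, -0.6], [-0.1, 1.5], [-0.9, 0.2], [0.7, -1.5], [1.9, -1.5], [-0.4, 0.5], [0.3, 0.2], [-0.3, 0.7], [0.9, -0.6], [0.6, -1.6], [-0.2, 1.2], [-1.2, 0.5], [1.0, 0.1], [-1.4, -0.5], [-1.7, -2.3], [1.0, -1.6], [0.5, -0.7], [-0.4, -2.0], [-0.4, 0.3], [-0.2, -0.8], [-0.7, -0.0], [0.4, -0.7]]
basket [[0.51261571 0.2686039  0.034     ]] roller [[0.56987045 0.17551259 0.116     ]] hinge [[0.54996122 0.1435654  0.05      ]] dockx [np.float64(0.9661962928054801), np.float64(-0.25780753241312965)]
A [ 0.52577357  0.01973043 -0.19760723] [-5.50353482  8.46305308  9.45866456 -1.55428524]
C [ 0.55566035 -0.15385742  0.01835112] [-0.07183159  0.1047694   0.11682901 -0.02844211]
```

C's box is 12x20 px, against about 18x27 px for A and B. C also stands in the tray with its three orange combs and clip, so it is the target. Next I'll measure its yaw and plan the hover.

```bash
cat >> h.py <<'E'
def toolplan(pos,yd):
    "pos target TCP, yd = wanted world yaw (deg) of tool y; tool down. prints rz deg and shift in CURRENT tool axes"
    s=state();R=Ro.from_quat(s["ee_rot"]).as_matrix()
    cur=np.degrees(np.arctan2(R[1,1],R[0,1]))
    d=(yd-cur+90)%180-90
    yt=np.radians(cur+d); y=np.array([np.cos(yt),np.sin(yt),0]);z=np.array([0,0,-1.]);x=np.cross(y,z)
    Rt=np.stack([x,y,z],1)
    rv=Ro.from_matrix(R.T@Rt).as_rotvec(degrees=True)
    e=np.asarray(pos)-s["position"]
    print("clock",round(s["clock"],2),"TCP",s["position"].round(4),"yaw_y",round(cur,2),"F",s["contact_force"].round(2),"open",round(s["opening"],4))
    print("turn",rv.round(2),"shift now axes mm",(R.T@e*1000).round(1),"shift target axes mm",(Rt.T@e*1000).round(1))
E
python3 - <<'E'
from h import *
T=read_camera("top")
t=cv2.imread("pics/top0.png")
hsv=cv2.cvtColor(t,cv2.COLOR_BGR2HSV)
# wide axis via end points of orange ends (z .034)
for a,b in (((430,45),(444,132)),((405,50),(418,140)),((457,42),(470,132))):
    A=plane(T,(300+a[0]/5,180+a[1]/5),.03);B=plane(T,(300+b[0]/5,180+b[1]/5),.03)
    d=A-B;print(A,B,np.hypot(*d[:2]),np.degrees(np.arctan2(d[1],d[0])))
yaw=np.degrees(np.arctan2(d[1],d[0]))+90
toolplan((.556,-.154,.13),yaw)
E
```

```text
[ 0.57672712 -0.1487209   0.03      ] [ 0.53696884 -0.15361535  0.03      ] 0.04005840786707922 7.018091169126163
[ 0.57455431 -0.1374412   0.03      ] [ 0.53345928 -0.14192907  0.03      ] 0.04133934942307109 6.232408713976804
[ 0.57797064 -0.16086412  0.03      ] [ 0.53685582 -0.16517416  0.03      ] 0.04134010650519013 5.984418647662868
clock 1.65 TCP [0.257  0.5697 0.2313] yaw_y 65.72 F [-0.54  0.11 -0.4 ] open 0.0853
turn [ -0.    -0.   -30.27] shift now axes mm [-570.2 -536.7  101.3] shift target axes mm [-221.9 -750.9  101.3]
```

```bash
python3 -m creep '[[[0,0,-10,0,0,0,0.75],[0,0,-10,0,0,0,0.75],[0,0,-10.3,0,0,0,0.75],[0,0,0,-0.017,-0.0575,0,0.75],[0,0,0,-0.017,-0.0575,0,0.75],[0,0,0,-0.017,-0.0575,0,0.75],[0,0,0,-0.017,-0.0575,0,0.75],[0,0,0,-0.017,-0.0575,0,0.75],[0,0,0,-0.017,-0.0575,0,0.75],[0,0,0,-0.017,-0.0575,0,0.75]]]' 30; python3 -c "
from h import *
toolplan((.556,-.154,.13),96.3)"
```

```text
clock: 2.9
position: [0.4182, 0.1802, 0.2317]
ee_rot: [-0.053, 0.999, 0.0, 0.001]
contact_force: [1.5, -0.3, 0.7]
opening: 0.064
clock 2.9 TCP [0.4182 0.1802 0.2317] yaw_y 96.04 F [ 1.49 -0.33  0.7 ] open 0.064
turn [ 0.01  0.09 -0.26] shift now axes mm [-101.8 -346.9  101.8] shift target axes mm [-100.3 -347.3  101.7]
```

```bash
python3 -m creep '[[[0,0,0,-0.017,-0.0575,0,0.75],[0,0,0,-0.017,-0.0575,0,0.75],[0,0,0,-0.017,-0.0575,0.01,0.75],[0,0,0,-0.017,-0.0575,0.02,0.75],[0,0,0,-0.017,-0.0575,0.02,0.75],[0,0,0,-0.015,-0.05,0.03,0.75],[0,0,0,0,0,0.02,0.75],[0,0,0,0,0,0,0.75],[0,0,0,0,0,0,0.75],[0,0,0,0,0,0,0.75]]]' 30
python3 - <<'E'
from h import *
toolplan((.556,-.154,.009),96.3)
s=state();w=read_camera("wrist");cv2.imwrite("pics/w1.png",w["color"][:,:,::-1])
for n in ("pack","comb","tray"): print(n,[(np.round(d["box"]).tolist(),round(d["p"],2)) for d in look_for("wrist",n)])
E
```

```text
clock: 4.15
position: [0.5527, -0.1411, 0.1334]
ee_rot: [-0.053, 0.999, -0.001, 0.001]
contact_force: [0.1, -0.7, -0.5]
opening: 0.0643
clock 4.15 TCP [ 0.5527 -0.1411  0.1334] yaw_y 96.12 F [ 0.14 -0.74 -0.49] open 0.0643
turn [-0.07  0.14 -0.18] shift now axes mm [ -1.6 -13.  124.4] shift target axes mm [ -1.9 -13.2 124.4]
pack [([400.0, 19.0, 71.0, 38.0], 0.85), ([310.0, 202.0, 42.0, 66.0], 0.8), ([512.0, 171.0, 107.0, 70.0], 0.59)]
comb [([283.0, 287.0, 149.0, 40.0], 0.56)]
tray [([204.0, 204.0, 407.0, 233.0], 0.58)]
```

View pics/w1.png

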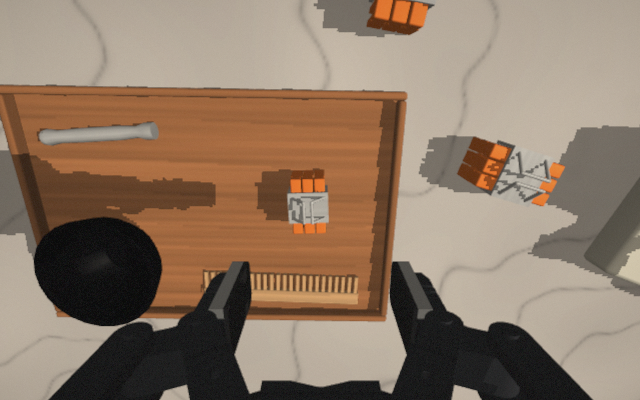

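```bash
cat >> h.py <<'E'
def wcam(w,s):
    "give wrist camera R,t world->cam"
    R=Ro.from_quat(s["ee_rot"]).as_matrix();M=np.eye(4);M[:3,:3]=R;M[:3,3]=s["position"]
    I=np.linalg.inv(M@w["mount"]);w["R"]=I[:3,:3];w["t"]=I[:3,3];return w
E
python3 - <<'E'
from h import *
s=state();w=wcam(read_camera("wrist"),s)
for uv in((308,207),(288,207),(329,207),(308,180),(310,232)): print(uv,plane(w,uv,.034))
i=cv2.imread("pics/w1.png");cv2.imwrite("pics/w1c.png",cv2.resize(i[150:250,250:370],None,fx=6,fy=6,interpolation=cv2.INTER_CUBIC))
E
```

```text
(308, 207) [ 0.55657596 -0.15058102  0.034     ]
(288, 207) [ 0.55816543 -0.16563752  0.034     ]
(329, 207) [ 0.55490702 -0.13477168  0.034     ]
(308, 180) [ 0.53550413 -0.15255779  0.034     ]
(310, 232) [ 0.576987   -0.14710585  0.034     ]
```

View pics/w1c.png

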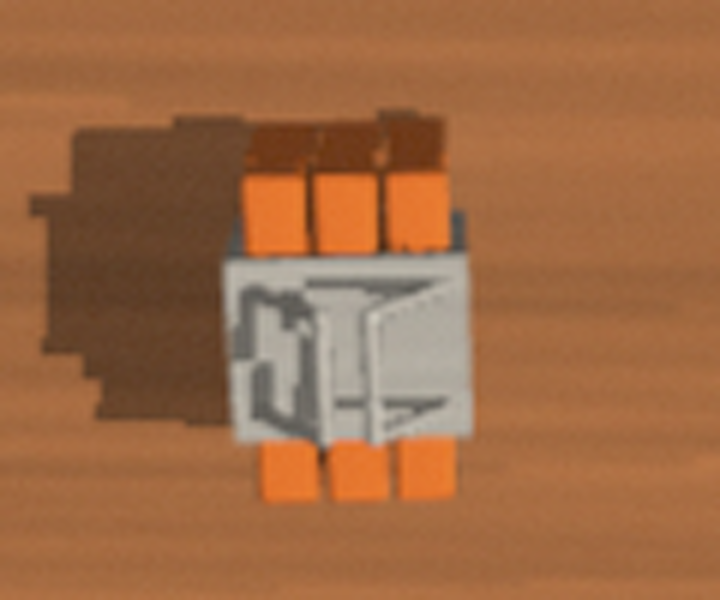

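Run:
```python
from h import *
s=state();w=wcam(read_camera("wrist"),s)
P={k:plane(w,(250+u/6,150+v/6),.034) for k,(u,v) in dict(TL=(225,258),TR=(467,255),BL=(238,440),BR=(472,438)).items()}
an=lambda a,b:np.degrees(np.arctan2(*(P[b]-P[a])[1::-1]))
print(an("TL","TR"),an("BL","BR"),an("TL","BL")+90,an("TR","BR")+90,[np.linalg.norm(P[a]-P[b]) for a,b in(("TL","TR"),("BL","BR"),("TL","BL"),("TR","BR"))],sum(P.values())/4)
c=sum(P.values())/4
toolplan((c[0],c[1],.010),96.8)
```

```text
96.75840511971086 96.54246347171672 98.1254479165856 97.9323893468953 [np.float64(0.03007407277054659), np.float64(0.02999408279306759), np.float64(0.02448500884526399), np.float64(0.02459624709775983)] [ 0.55724536 -0.15027414  0.034     ]
clock 4.45 TCP [ 0.5521 -0.1418  0.1323] yaw_y 96.05 F [-0.51 -0.85 -0.04] open 0.0644
turn [-0.02  0.04 -0.75] shift now axes mm [ -4.1  -8.9 122.3] shift target axes mm [ -4.1  -9.  122.3]
```

The clip measures 30.0 x 24.5 mm, so C is the smallest pack and the right one. I'll descend on it.

```bash
python3 -m creep '[[[0,0,-1,-0.004,-0.009,0,0.75],[0,0,0,0,0,0.03,0.75],[0,0,0,0,0,0.03,0.75],[0,0,0,0,0,0.03,0.75],[0,0,0,0,0,0.016,0.75],[0,0,0,0,0,0.008,0.75],[0,0,0,0,0,0.005,0.75],[0,0,0,0,0,0,0.75],[0,0,0,0,0,0,0.75],[0,0,0,0,0,0,0.75]]]' 30
python3 - <<'E'
from h import *
toolplan((.5572,-.1503,.010),97)
w=read_camera("wrist");cv2.imwrite("pics/w2.png",w["color"][:,:,::-1])
E
```

```text
clock: 5.7
position: [0.5574, -0.1507, 0.0135]
ee_rot: [-0.061, 0.998, -0.0, 0.001]
contact_force: [-0.4, -1.5, -0.3]
opening: 0.0641
clock 5.7 TCP [ 0.5574 -0.1507  0.0135] yaw_y 97.02 F [-0.36 -1.5  -0.28] open 0.0641
turn [-0.04  0.07  0.02] shift now axes mm [0.1 0.5 3.5] shift target axes mm [0.1 0.4 3.5]
```

View pics/w2.png

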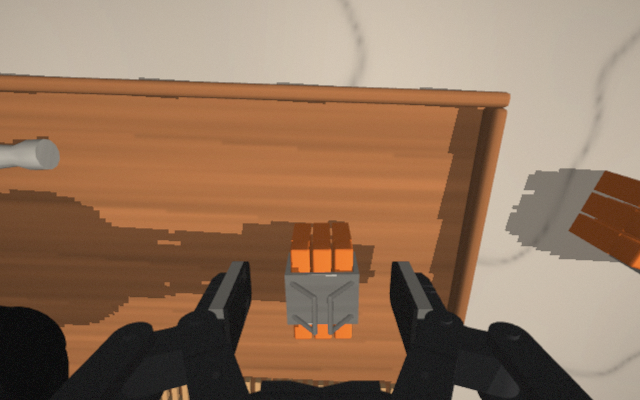

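The pack sits centred between the pads, at about (322,290). I'll go 4 mm lower and close gently.

```bash
python3 -m creep '[[[0,0,0,0,0,0.004,0.75],[0,0,0,0,0,0,0.75],[0,0,0,0,0,0,0.5],[0,0,0,0,0,0,0.25],[0,0,0,0,0,0,0.1],[0,0,0,0,0,0,0.1],[0,0,0,0,0,0,0.1],[0,0,0,0,0,0,0.1],[0,0,0,0,0,0,0.1],[0,0,0,0,0,0,0.1]]]' 30
python3 - <<'E'
from h import *
toolplan((.5572,-.1503,.08),97)
E
```

```text
clock: 7.0
position: [0.5569, -0.1506, 0.0088]
ee_rot: [-0.061, 0.998, -0.0, 0.0]
contact_force: [0.0, -0.6, 1.5]
opening: 0.0296
clock 7.0 TCP [ 0.5569 -0.1506  0.0088] yaw_y 97.02 F [ 0.03 -0.59  1.51] open 0.0296
turn [-0.01  0.01  0.02] shift now axes mm [ -0.3   0.2 -71.2] shift target axes mm [ -0.3   0.3 -71.2]
```

```bash
python3 -m creep '[[[0,0,0,0,0,-0.01,0.1],[0,0,0,0,0,-0.02,0.1],[0,0,0,0,0,-0.03,0.1],[0,0,0,0,0,-0.04,0.1],[0,0,0,0,0,-0.04,0.1],[0,0,0,0,0,-0.03,0.1],[0,0,0,0,0,-0.01,0.1],[0,0,0,0,0,0,0.1],[0,0,0,0,0,0,0.1],[0,0,0,0,0,0,0.1]]]'
python3 - <<'E'
from h import *
toolplan((.5126,.2686,.18),75.1)
w=read_camera("wrist");cv2.imwrite("pics/w3.png",w["color"][:,:,::-1])
E
```

```text
clock: 8.25
position: [0.5557, -0.1501, 0.1868]
ee_rot: [-0.061, 0.998, 0.001, -0.002]
contact_force: [-0.0, -0.1, -0.6]
opening: 0.0296
clock 8.25 TCP [ 0.5557 -0.1501  0.1868] yaw_y 97.02 F [-0.01 -0.14 -0.64] open 0.0296
turn [ 0.06 -0.19 21.92] shift now axes mm [ -8.4 420.8   7.5] shift target axes mm [149.3 393.5   6.8]
```

View pics/w3.png

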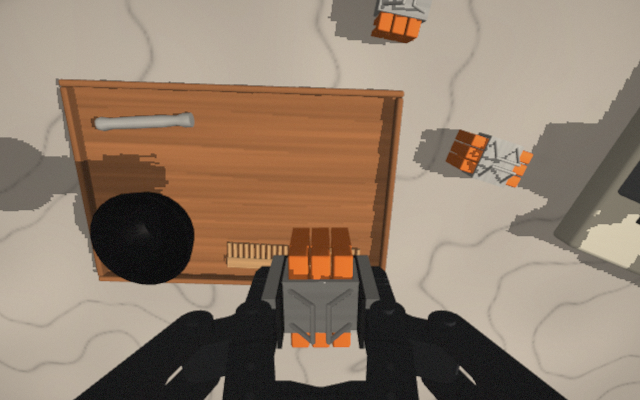

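The pack is held level and nothing else in the tray moved. Next I'll carry it to above the basket.

```bash
python3 -m creep '[[[0,0,0,-0.001,0.03,0,0.1],[0,0,0,-0.001,0.05,0,0.1],[0,0,0,-0.001,0.055,0,0.1],[0,0,0,-0.001,0.055,0,0.1],[0,0,0,-0.001,0.055,0,0.1],[0,0,0,-0.001,0.055,0,0.1],[0,0,0,-0.001,0.055,0,0.1],[0,0,0,-0.001,0.045,0,0.1],[0,0,0,0,0.02,0,0.1],[0,0,0,0,0,0,0.1]]]' ; python3 -m creep '[[[0,0,5,0,0,0,0.1],[0,0,6,0,0,0,0.1],[0,0,6,0,0,0,0.1],[0,0,5,0,0,0,0.1],[0,0,0,0,0,0,0.1],[0,0,0,0,0,0,0.1],[0,0,0,0,0,0,0.1],[0,0,0,0,0,0,0.1],[0,0,0,0,0,0,0.1],[0,0,0,0,0,0,0.1]]]'
python3 - <<'E'
from h import *
toolplan((.5126,.2686,.08),75.1)
w=read_camera("wrist");cv2.imwrite("pics/w4.png",w["color"][:,:,::-1])
E
```

```text
clock: 9.55
position: [0.513, 0.2677, 0.1881]
ee_rot: [-0.062, 0.998, -0.001, -0.001]
contact_force: [0.4, 0.0, -0.5]
opening: 0.0297
clock: 10.8
position: [0.5134, 0.2674, 0.1888]
ee_rot: [0.13, 0.991, -0.0, 0.0]
contact_force: [0.2, 0.2, -0.0]
opening: 0.0297
clock 10.8 TCP [0.5134 0.2674 0.1888] yaw_y 75.04 F [ 0.2   0.22 -0.01] open 0.0297
turn [-0.    0.   -0.06] shift now axes mm [  1.1   1.  108.8] shift target axes mm [  1.1   1.  108.8]
```

View pics/w4.png

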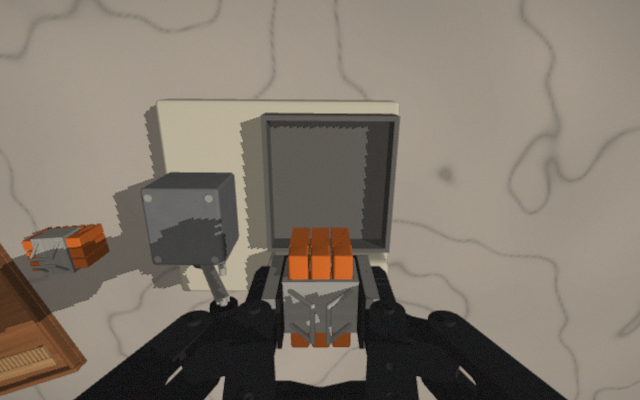

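Basket rim corners show at (264,115), (398,115) and (388,250). I'll check the dock fit with this view.

Run:
```python
from h import *
s=state();w=wcam(read_camera("wrist"),s)
x,y,a,bx,by=.52550,.22254,-.26075,-.02432,.04118
P=place(x,y,a,[(bx-.06,by-.055,.055),(bx-.06,by+.055,.055),(bx+.06,by+.055,.055),(-.095,-.105,.03),(-.095,.105,.03),(-.033,-.1,.085),(-.033,-.04,.085),(.033,-.1,.085),(.055,-.034,.116)])
print(proj(w,P).round(1).tolist())
i=cv2.imread("pics/w4.png")
for p in proj(w,P): cv2.circle(i,tuple(int(v) for v in p.round()),2,(0,0,255),-1)
cv2.imwrite("pics/w4c.png",cv2.resize(i[80:320,130:420],None,fx=2.5,fy=2.5,interpolation=cv2.INTER_CUBIC))
```

```text
[[252.3, 115.8], [391.1, 115.7], [382.3, 251.6], [149.9, 100.5], [396.5, 100.2], [135.7, 189.0], [214.9, 188.9], [150.0, 265.9], [222.7, 312.2]]
```

View pics/w4c.png

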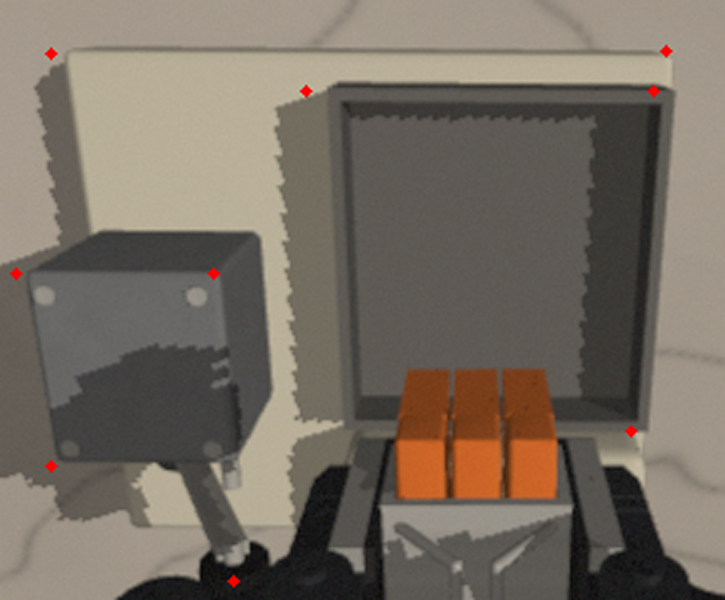

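Run:
```python
from h import *
s=state();w=wcam(read_camera("wrist"),s)
pts=[((-95,-105,30),(68,52)),((-95,105,30),(670,53)),((-33,-100,85),(28,272)),((-33,-40,85),(222,272)),((33,-100,85),(55,463)),((33,-40,85),(238,460))]
bk=[((-1,-1),(329,86)),((-1,1),(673,89)),((1,1),(648,432)),((1,-1),(345,426))]
def res(v):
    x,y,a,bx,by=v
    W=[p for p,_ in pts]+[(bx*1e3+60*i,by*1e3+55*j,55) for (i,j),_ in bk]
    uv=np.array([130,80])+np.array([q for _,q in pts+bk])/2.5
    return (proj(w,place(x,y,a,np.array(W)/1e3))-uv).ravel()
r=least_squares(res,[.5255,.2225,-.26,-.02,.045],loss="soft_l1");print(r.x,np.round(r.fun.reshape(-1,2),1).tolist())
x,y,a,bx,by=r.x
B=place(x,y,a,[[bx,by,.034]])[0];print("basket",B,"roller",place(x,y,a,[[.055,-.034,.116]]),"hinge",place(x,y,a,[[.044,-.07,.05]]),"deg",np.degrees(a))
toolplan((B[0],B[1],.0375),75)
```

```text
[ 0.52646913  0.22499236 -0.26868848 -0.02541077  0.04500342] [[-3.5, -0.9], [2.3, 0.4], [-1.8, -0.4], [-0.2, 0.0], [0.7, 0.2], [0.7, 1.8], [-0.4, 0.3], [0.9, 0.0], [-0.1, -1.2], [-0.2, 0.5]]
basket [0.51391703 0.27512678 0.034     ] roller [[0.57046984 0.17761159 0.116     ]] hinge [[0.5503077  0.14582341 0.05      ]] deg -15.394715911499635
clock 10.95 TCP [0.5134 0.2674 0.1888] yaw_y 75.03 F [ 0.12 -0.26 -0.43] open 0.0295
turn [-0.    0.    0.03] shift now axes mm [  1.5   7.6 151.3] shift target axes mm [  1.5   7.6 151.3]
```

```bash
python3 -m creep '[[[0,0,0,0.0015,0.0075,0,0.1],[0,0,0,0,0,0.02,0.1],[0,0,0,0,0,0.03,0.1],[0,0,0,0,0,0.03,0.1],[0,0,0,0,0,0.03,0.1],[0,0,0,0,0,0.02,0.1],[0,0,0,0,0,0.01,0.1],[0,0,0,0,0,0,0.1],[0,0,0,0,0,0,0.1],[0,0,0,0,0,0,0.1]]]'
python3 - <<'E'
from h import *
toolplan((.5139,.2751,.0368),75)
w=read_camera("wrist");cv2.imwrite("pics/w5.png",w["color"][:,:,::-1])
E
```

```text
clock: 12.2
position: [0.515, 0.2754, 0.0501]
ee_rot: [0.13, 0.991, 0.001, 0.001]
contact_force: [0.3, -0.4, -0.3]
opening: 0.0294
clock 12.2 TCP [0.515  0.2754 0.0501] yaw_y 75.02 F [ 0.33 -0.42 -0.27] open 0.0294
turn [0.09 0.12 0.02] shift now axes mm [ 1.  -0.6 13.3] shift target axes mm [ 1.  -0.5 13.3]
```

View pics/w5.png

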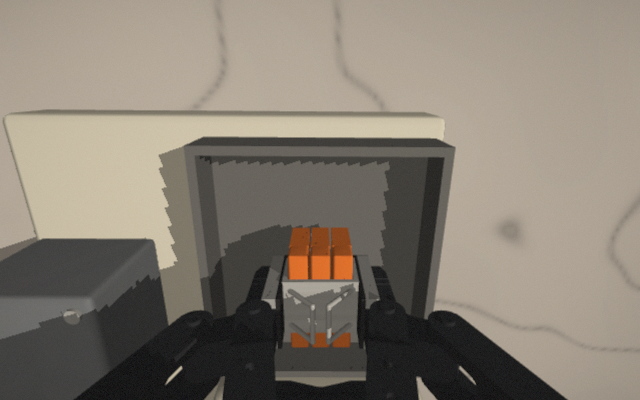

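The pack is inside the basket walls, centred at about (320,290), and roughly 13 mm above the floor. I'll lower it slowly and watch the force.

```bash
python3 -m creep '[[[0,0,0,0,0,0.004,0.1],[0,0,0,0,0,0.003,0.1],[0,0,0,0,0,0.002,0.1],[0,0,0,0,0,0.001,0.1],[0,0,0,0,0,0.001,0.1],[0,0,0,0,0,0.001,0.1],[0,0,0,0,0,0,0.1],[0,0,0,0,0,0,0.1],[0,0,0,0,0,0,0.1],[0,0,0,0,0,0,0.1]]]'
```

```text
clock: 13.5
position: [0.514, 0.275, 0.0368]
ee_rot: [0.13, 0.991, 0.0, 0.0]
contact_force: [-0.6, -0.1, 0.7]
opening: 0.0298
```

```bash
python3 -m creep '[[[0,0,0,0,0,0.0005,0.1],[0,0,0,0,0,0.0005,0.1],[0,0,0,0,0,0,0.1],[0,0,0,0,0,0,0.1],[0,0,0,0,0,0,0.1],[0,0,0,0,0,0,0.1],[0,0,0,0,0,0,0.1],[0,0,0,0,0,0,0.1],[0,0,0,0,0,0,0.1],[0,0,0,0,0,0,0.1]]]' ; python3 -c "
from plant import *
for i in range(4):
  read_camera('top');s=state();print(s['position'],s['contact_force'])"
```

```text
clock: 14.75
position: [0.514, 0.275, 0.0368]
ee_rot: [0.13, 0.991, -0.0, -0.0]
contact_force: [-2.4, -0.9, 6.0]
opening: 0.0295
[0.51403463 0.27500139 0.03682316] [-2.35365162 -0.13465972  6.50951359]
[0.51405109 0.27501521 0.03682008] [-1.82303094 -0.87766624  5.9662974 ]
[0.51403001 0.27498231 0.03679652] [-1.49583352 -0.77806307  7.05841176]
[0.51404226 0.27500634 0.03681701] [-2.29242595 -1.0314575   5.77891434]
```

It is down on the floor: 6 N up, at the predicted height. I'll release slowly, then retreat.

```bash
python3 -m creep '[[[0,0,0,0,0,-0.0005,0.1],[0,0,0,0,0,0,0.38],[0,0,0,0,0,0,0.42],[0,0,0,0,0,0,0.48],[0,0,0,0,0,0,0.55],[0,0,0,0,0,0,0.55],[0,0,0,0,0,0,0.55],[0,0,0,0,0,0,0.55],[0,0,0,0,0,0,0.55],[0,0,0,0,0,0,0.55]]]'
python3 - <<'E'
from h import *
toolplan((.5139,.2751,.19),75)
w=read_camera("wrist");cv2.imwrite("pics/w6.png",w["color"][:,:,::-1])
E
```

```text
clock: 16.2
position: [0.5139, 0.275, 0.0363]
ee_rot: [0.13, 0.991, 0.0, 0.0]
contact_force: [-0.7, -0.9, -0.0]
opening: 0.0467
clock 16.2 TCP [0.5139 0.275  0.0363] yaw_y 75.02 F [-0.67 -0.88 -0.05] open 0.0467
turn [0.   0.   0.02] shift now axes mm [ 0.000e+00  1.000e-01 -1.537e+02] shift target axes mm [ 0.000e+00  1.000e-01 -1.537e+02]
```

View pics/w6.png

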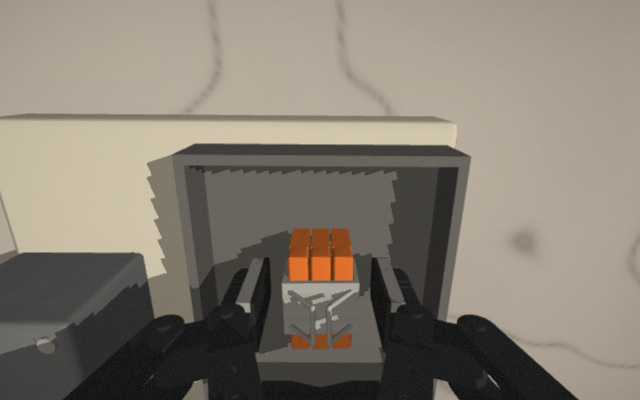

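The jaws are clear of the pack on both sides. I'll rise straight up and then inspect.

```bash
python3 -m creep '[[[0,0,0,0,0,-0.01,0.55],[0,0,0,0,0,-0.02,0.55],[0,0,0,0,0,-0.04,0.55],[0,0,0,0,0,-0.05,0.55],[0,0,0,0,0,-0.04,0.55],[0,0,0,0,0,0,0.2],[0,0,8,0,0,0,0],[0,0,10,0,0,0,0],[0,0,10,0,0,0,0],[0,0,10,0,0,0,0]]]'
python3 - <<'E'
from h import *
x,y,a=.52647,.22499,-.26869
P=place(x,y,a,[[.064,.015,.19]])[0];print(P)
toolplan(P,-15.4)
s=state();print(s["q"].round(2))
for c in("side","top","wrist"):
    i=read_camera(c)["color"][:,:,::-1]
    cv2.imwrite(f"pics/{c}7.png",i if c=="wrist" else cv2.resize(i[120:260,150:330],None,fx=4,fy=4,interpolation=cv2.INTER_CUBIC))
E
```

```text
clock: 17.5
position: [0.5132, 0.2747, 0.1958]
ee_rot: [0.449, 0.894, -0.0, -0.0]
contact_force: [-0.5, -1.3, -0.9]
opening: -0.0002
[0.59215568 0.2224618  0.19      ]
clock 17.5 TCP [0.5132 0.2747 0.1958] yaw_y 36.69 F [-0.51 -1.28 -0.89] open -0.0002
turn [-8.000e-02  1.000e-02  5.209e+01] shift now axes mm [-89.   32.1   5.7] shift target axes mm [-29.4  90.    5.8]
[ 0.37  0.16  1.75  0.    1.23 -0.27]
```

View pics/side7.png

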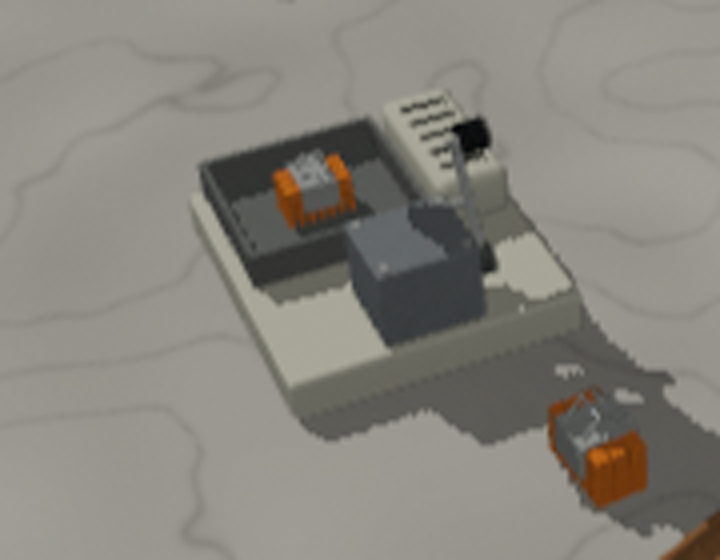

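View pics/wrist7.png

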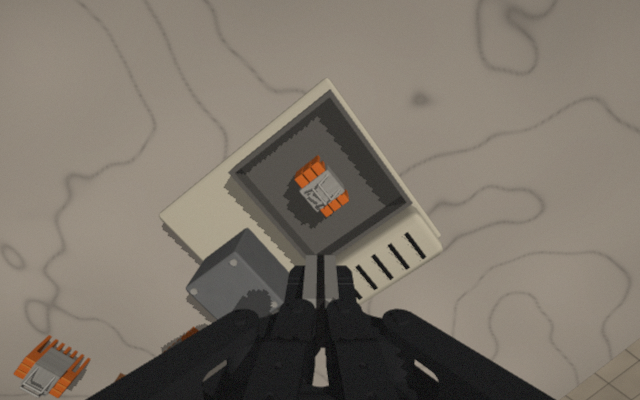

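The pack stands upright on the basket floor at wrist (320,187), and the switch is still at rest. Next I'll finish the turn and move beside the roller on the basket side, staying high.

```bash
python3 -m creep '[[[0,0,10.4,0,0,0,0],[0,0,10.4,0,0,0,0],[0,0,10.4,0,0,0,0],[0,0,10.4,0,0,0,0],[0,0,10.4,0,0,0,0],[0,0,0,-0.015,0.045,0,0],[0,0,0,-0.014,0.045,0,0],[0,0,0,0,0,0,0],[0,0,0,0,0,0,0],[0,0,0,0,0,0,0]]]'
python3 - <<'E'
from h import *
x,y,a=.52647,.22499,-.26869
P=place(x,y,a,[[.064,.015,.104]])[0];print(P)
toolplan(P,-15.4)
s=state();w=read_camera("wrist");cv2.imwrite("pics/w8.png",w["color"][:,:,::-1])
w=wcam(w,s);print(proj(w,place(x,y,a,[[.055,-.034,.116],[.064,-.034,.116],[.046,-.034,.116]])))
E
```

```text
clock: 18.9
position: [0.5922, 0.2244, 0.196]
ee_rot: [0.793, 0.61, -0.0, -0.0]
contact_force: [-0.9, 0.1, -0.7]
opening: 0.0
[0.59215568 0.2224618  0.104     ]
clock 18.9 TCP [0.5922 0.2244 0.196 ] yaw_y -14.87 F [-0.87  0.14 -0.67] open 0.0
turn [-0.06  0.01  0.53] shift now axes mm [-1.8  0.6 92. ] shift target axes mm [-1.8  0.5 92. ]
[[309.21092294 274.08214965]
 [321.22288829 274.17619977]
 [297.19735768 273.988087  ]]
```

View pics/w8.png

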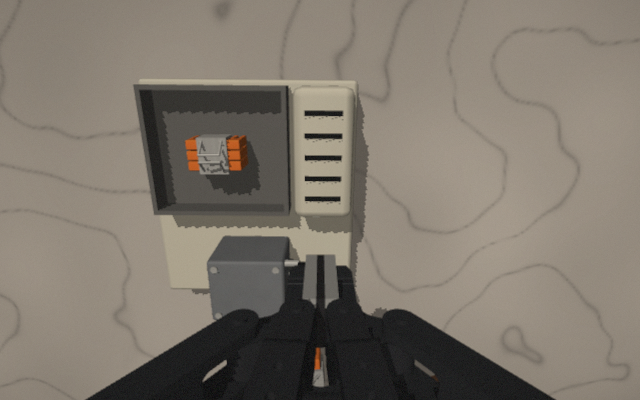

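Pack lies correctly at (215,155), and the fingers stand between the camera and the roller as planned. I'll descend with about 17 mm of clearance.

```bash
python3 -m creep '[[[0,0,0.5,0,0,0.02,0],[0,0,0,0,0,0.03,0],[0,0,0,0,0,0.02,0],[0,0,0,0,0,0.015,0],[0,0,0,0,0,0.007,0],[0,0,0,0,0,0,0],[0,0,0,0,0,0,0],[0,0,0,-0.003,0,0,0],[0,0,0,-0.002,0,0,0],[0,0,0,0,0,0,0]]]'
cat >> h.py <<'E'
def sw(tag=None):
    x,y,a=.52647,.22499,-.26869
    F=[];c,s_=np.cos(a),np.sin(a)
    for i in range(4): read_camera("top");F.append(state()["contact_force"])
    F=np.mean(F,0);p=state()["position"];d=p-[x,y,0]
    print("clock",round(state()["clock"],2),"TCP dock mm",np.round([c*d[0]+s_*d[1],-s_*d[0]+c*d[1],d[2]],4)*1e3,"F dock",np.round([c*F[0]+s_*F[1],-s_*F[0]+c*F[1],F[2]],2))
    if tag:
        i=read_camera("side")["color"][:,:,::-1][130:220,215:315]; j=read_camera("top")["color"][:,:,::-1][155:245,195:295]
        cv2.imwrite(f"pics/{tag}.png",cv2.resize(np.hstack([i,j]),None,fx=4,fy=4,interpolation=cv2.INTER_CUBIC))
E
python3 -c "
from h import *
sw('s1')"
```

```text
clock: 20.2
position: [0.5921, 0.2186, 0.1045]
ee_rot: [0.796, 0.605, 0.0, 0.0]
contact_force: [0.5, 0.1, -0.0]
opening: 0.0003
clock 20.4 TCP dock mm [ 64.8  11.5 104.3] F dock [-0.22 -0.09 -0.17]
```

View pics/s1.png

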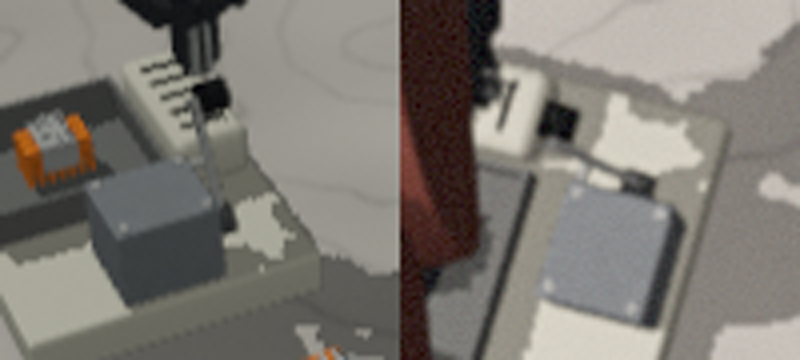

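The finger tips are on the basket side of the roller and clear of it. I'll close in.

```bash
python3 -m creep '[[[0,0,0,-0.004,0,0,0],[0,0,0,-0.004,0,0,0],[0,0,0,-0.004,0,0,0],[0,0,0,-0.003,0,0,0],[0,0,0,-0.002,0,0,0],[0,0,0,-0.001,0,0,0],[0,0,0,-0.001,0,0,0],[0,0,0,0,0,0,0],[0,0,0,0,0,0,0],[0,0,0,0,0,0,0]]]'; python3 -c "
from h import *
sw('s2')"
```

```text
clock: 21.75
position: [0.5869, 0.2006, 0.1042]
ee_rot: [0.796, 0.605, -0.0, -0.0]
contact_force: [-0.1, -0.8, -0.0]
opening: -0.0
clock 21.95 TCP dock mm [ 64.8  -7.5 104.2] F dock [-0.07 -0.4  -0.02]
```

View pics/s2.png

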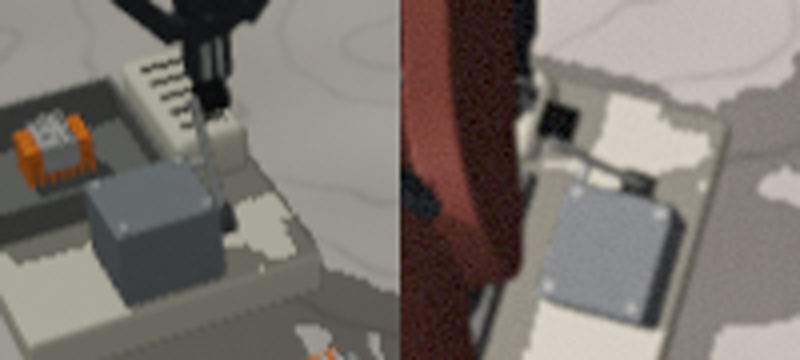

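```bash
python3 -m creep '[[[0,0,0,-0.002,0,0,0],[0,0,0,-0.002,0,0,0],[0,0,0,-0.002,0,0,0],[0,0,0,-0.002,0,0,0],[0,0,0,-0.002,0,0,0],[0,0,0,-0.001,0,0,0],[0,0,0,-0.001,0,0,0],[0,0,0,0,0,0,0],[0,0,0,0,0,0,0],[0,0,0,0,0,0,0]]]'; python3 -c "
from h import *
sw('s3')"
```

```text
clock: 23.3
position: [0.5838, 0.189, 0.1042]
ee_rot: [0.796, 0.605, 0.0, 0.0]
contact_force: [0.4, 2.4, 0.2]
opening: 0.0001
clock 23.5 TCP dock mm [ 64.8 -19.5 104.2] F dock [ 0.29  2.38 -0.2 ]
```

View pics/s3.png

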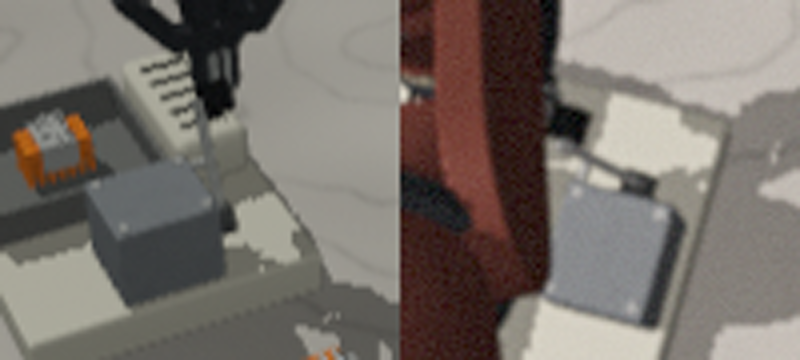

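I have contact: 2.4 N pushing back, and the roller is moving. From here I'll take short steps.

```bash
python3 -m creep '[[[0,0,0,-0.001,0,0,0],[0,0,0,-0.001,0,0,0],[0,0,0,-0.001,0,0,0],[0,0,0,-0.001,0,0,0],[0,0,0,-0.001,0,0,0],[0,0,0,-0.001,0,0,0],[0,0,0,-0.001,0,0,0],[0,0,0,-0.001,0,0,0],[0,0,0,0,0,0,0],[0,0,0,0,0,0,0]]]'; python3 -c "
from h import *
sw()"; python3 -m creep '[[[0,0,0,-0.001,0,0,0],[0,0,0,-0.001,0,0,0],[0,0,0,-0.001,0,0,0],[0,0,0,-0.001,0,0,0],[0,0,0,-0.001,0,0,0],[0,0,0,0,0,0,0],[0,0,0,0,0,0,0],[0,0,0,0,0,0,0],[0,0,0,0,0,0,0],[0,0,0,0,0,0,0]]]'; python3 -c "
from h import *
sw('s4')"
```

```text
clock: 24.85
position: [0.5815, 0.1812, 0.1042]
ee_rot: [0.796, 0.605, -0.0, 0.0]
contact_force: [0.1, 2.4, 0.3]
opening: 0.0001
clock 25.05 TCP dock mm [ 64.8 -27.5 104.2] F dock [0.65 2.27 0.03]
clock: 26.3
position: [0.5803, 0.1765, 0.1043]
ee_rot: [0.796, 0.605, -0.0, -0.0]
contact_force: [1.3, 3.0, 0.6]
opening: 0.0004
clock 26.5 TCP dock mm [ 64.7 -32.5 104.2] F dock [ 0.46  2.35 -0.25]
```

View pics/s4.png

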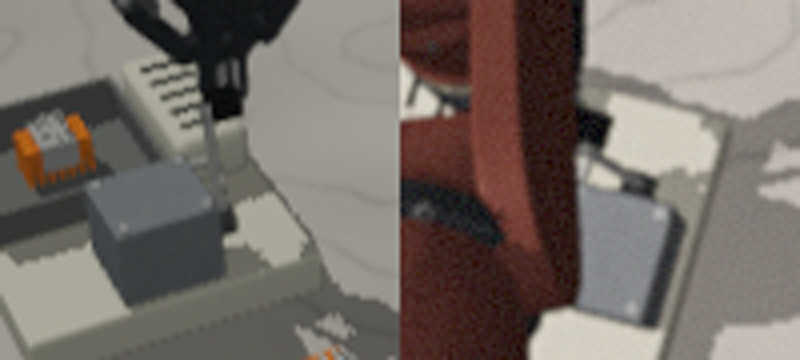

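```bash
python3 -m creep '[[[0,0,0,-0.001,0,0,0],[0,0,0,-0.001,0,0,0],[0,0,0,-0.001,0,0,0],[0,0,0,-0.001,0,0,0],[0,0,0,-0.001,0,0,0],[0,0,0,0,0,0,0],[0,0,0,0,0,0,0],[0,0,0,0,0,0,0],[0,0,0,0,0,0,0],[0,0,0,0,0,0,0]]]'; python3 -c "
from h import *
sw()"
```

```text
clock: 27.85
position: [0.5789, 0.1716, 0.1042]
ee_rot: [0.796, 0.605, -0.0, -0.0]
contact_force: [1.0, 1.1, -0.3]
opening: -0.0002
clock 28.05 TCP dock mm [ 64.7 -37.5 104.3] F dock [ 0.08  1.84 -0.49]
```

```bash
python3 -m creep '[[[0,0,0,-0.001,0,0,0],[0,0,0,-0.001,0,0,0],[0,0,0,-0.001,0,0,0],[0,0,0,-0.001,0,0,0],[0,0,0,-0.001,0,0,0],[0,0,0,0,0,0,0],[0,0,0,0,0,0,0],[0,0,0,0,0,0,0],[0,0,0,0,0,0,0],[0,0,0,0,0,0,0]]]'; python3 -c "
from h import *
sw()"
```

```text
clock: 29.3
position: [0.5776, 0.1668, 0.1042]
ee_rot: [0.796, 0.605, -0.0, -0.0]
contact_force: [-0.0, 1.4, -0.0]
opening: 0.0001
clock 29.5 TCP dock mm [ 64.7 -42.5 104.2] F dock [-0.12  1.46 -0.37]
```

```bash
python3 -m creep '[[[0,0,0,-0.001,0,0,0],[0,0,0,-0.001,0,0,0],[0,0,0,-0.001,0,0,0],[0,0,0,-0.001,0,0,0],[0,0,0,-0.001,0,0,0],[0,0,0,0,0,0,0],[0,0,0,0,0,0,0],[0,0,0,0,0,0,0],[0,0,0,0,0,0,0],[0,0,0,0,0,0,0]]]'; python3 -c "
from h import *
sw('s5')"
```

```text
clock: 30.75
position: [0.5762, 0.162, 0.1042]
ee_rot: [0.796, 0.605, -0.0, -0.0]
contact_force: [1.0, 1.8, 0.5]
opening: 0.0
clock 30.95 TCP dock mm [ 64.7 -47.5 104.2] F dock [0.   1.14 0.07]
```

View pics/s5.png

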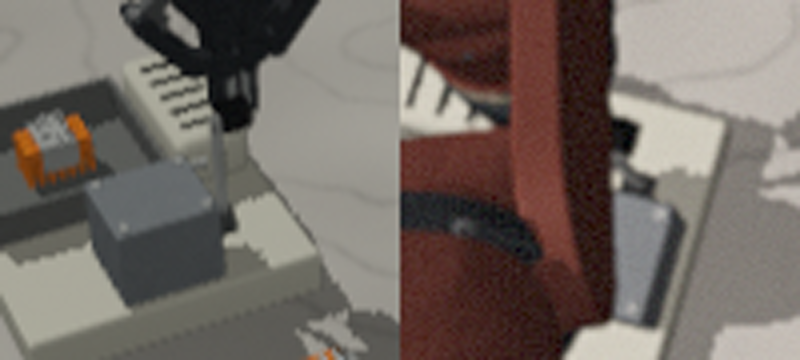

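The arm is nearly upright and the resistance keeps fading, so I'll continue.

```bash
python3 -m creep '[[[0,0,0,-0.001,0,0,0],[0,0,0,-0.001,0,0,0],[0,0,0,-0.001,0,0,0],[0,0,0,-0.001,0,0,0],[0,0,0,-0.001,0,0,0],[0,0,0,0,0,0,0],[0,0,0,0,0,0,0],[0,0,0,0,0,0,0],[0,0,0,0,0,0,0],[0,0,0,0,0,0,0]]]'; python3 -c "
from h import *
sw()"
```

```text
clock: 32.3
position: [0.5749, 0.1572, 0.1042]
ee_rot: [0.796, 0.605, -0.0, 0.0]
contact_force: [0.7, 0.9, 0.4]
opening: -0.0005
clock 32.5 TCP dock mm [ 64.7 -52.5 104.2] F dock [0.87 0.63 0.14]
```

```bash
python3 -m creep '[[[0,0,0,-0.001,0,0,0],[0,0,0,-0.001,0,0,0],[0,0,0,-0.001,0,0,0],[0,0,0,-0.001,0,0,0],[0,0,0,0,0,0,0],[0,0,0,0,0,0,0],[0,0,0,0,0,0,0],[0,0,0,0,0,0,0],[0,0,0,0,0,0,0],[0,0,0,0,0,0,0]]]'; python3 -c "
from h import *
sw('s6')"
```

```text
clock: 33.75
position: [0.5739, 0.1533, 0.1043]
ee_rot: [0.796, 0.605, 0.0, 0.0]
contact_force: [1.2, 1.3, 0.1]
opening: -0.0001
clock 33.95 TCP dock mm [ 64.7 -56.5 104.3] F dock [ 0.77  1.33 -0.36]
```

View pics/s6.png

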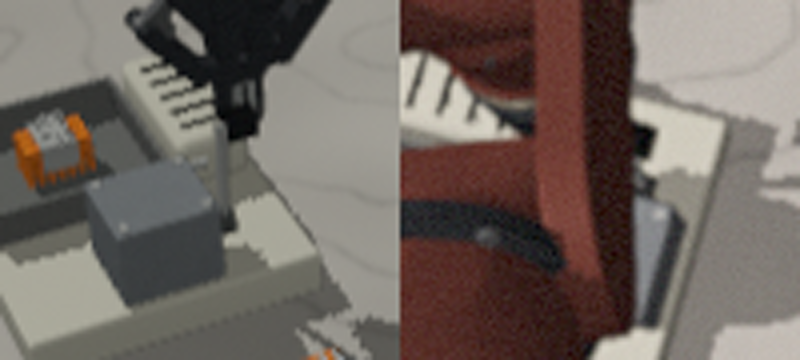

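Not over yet: the roller is still against the finger. I'll continue.

```bash
python3 -m creep '[[[0,0,0,-0.001,0,0,0],[0,0,0,-0.001,0,0,0],[0,0,0,-0.001,0,0,0],[0,0,0,-0.001,0,0,0],[0,0,0,0,0,0,0],[0,0,0,0,0,0,0],[0,0,0,0,0,0,0],[0,0,0,0,0,0,0],[0,0,0,0,0,0,0],[0,0,0,0,0,0,0]]]'; python3 -c "
from h import *
sw('s7')"
```

```text
clock: 35.3
position: [0.5728, 0.1495, 0.1042]
ee_rot: [0.796, 0.605, -0.0, -0.0]
contact_force: [0.2, 0.5, 0.4]
opening: -0.0003
clock 35.5 TCP dock mm [ 64.7 -60.5 104.3] F dock [ 0.32  0.95 -0.06]
```

View pics/s7.png

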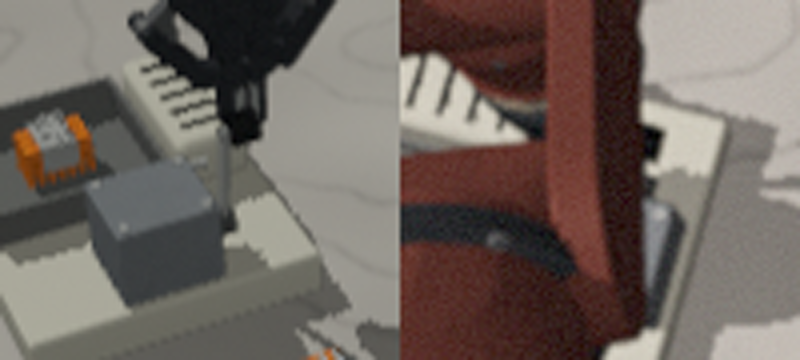

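```bash
python3 -m creep '[[[0,0,0,-0.001,0,0,0],[0,0,0,-0.001,0,0,0],[0,0,0,-0.001,0,0,0],[0,0,0,-0.001,0,0,0],[0,0,0,0,0,0,0],[0,0,0,0,0,0,0],[0,0,0,0,0,0,0],[0,0,0,0,0,0,0],[0,0,0,0,0,0,0],[0,0,0,0,0,0,0]]]'; python3 -c "
from h import *
sw('s8')"
```

```text
clock: 36.85
position: [0.5717, 0.1456, 0.1042]
ee_rot: [0.796, 0.605, -0.0, -0.0]
contact_force: [0.8, 0.7, -0.1]
opening: 0.0
clock 37.05 TCP dock mm [ 64.7 -64.5 104.2] F dock [0.1  0.7  0.18]
```

View pics/s8.png

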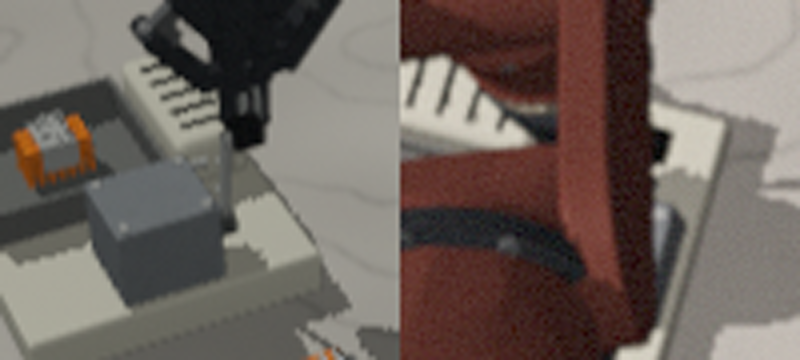

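```bash
python3 -m creep '[[[0,0,0,-0.001,0,0,0],[0,0,0,-0.001,0,0,0],[0,0,0,-0.001,0,0,0],[0,0,0,-0.001,0,0,0],[0,0,0,0,0,0,0],[0,0,0,0,0,0,0],[0,0,0,0,0,0,0],[0,0,0,0,0,0,0],[0,0,0,0,0,0,0],[0,0,0,0,0,0,0]]]'; python3 -c "
from h import *
sw('s9')"
```

```text
clock: 38.4
position: [0.5707, 0.1418, 0.1043]
ee_rot: [0.796, 0.605, 0.0, 0.0]
contact_force: [0.7, 1.0, 0.8]
opening: 0.0002
clock 38.6 TCP dock mm [ 64.7 -68.5 104.2] F dock [ 0.32  0.66 -0.21]
```

View pics/s9.png

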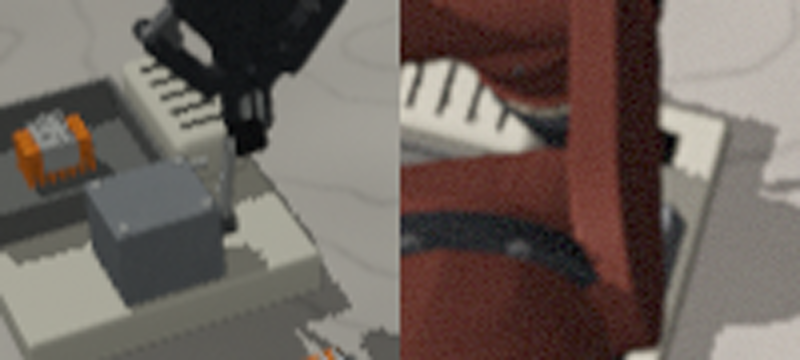

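```bash
python3 -m creep '[[[0,0,0,-0.001,0,0,0],[0,0,0,-0.001,0,0,0],[0,0,0,-0.001,0,0,0],[0,0,0,-0.001,0,0,0],[0,0,0,0,0,0,0],[0,0,0,0,0,0,0],[0,0,0,0,0,0,0],[0,0,0,0,0,0,0],[0,0,0,0,0,0,0],[0,0,0,0,0,0,0]]]'; python3 -c "
from h import *
sw('s10')"
```

```text
clock: 39.95
position: [0.5696, 0.1379, 0.1042]
ee_rot: [0.796, 0.605, -0.0, -0.0]
contact_force: [0.9, -0.3, -0.6]
opening: -0.0
clock 40.15 TCP dock mm [ 64.7 -72.5 104.3] F dock [-0.18  0.59  0.02]
```

View pics/s10.png

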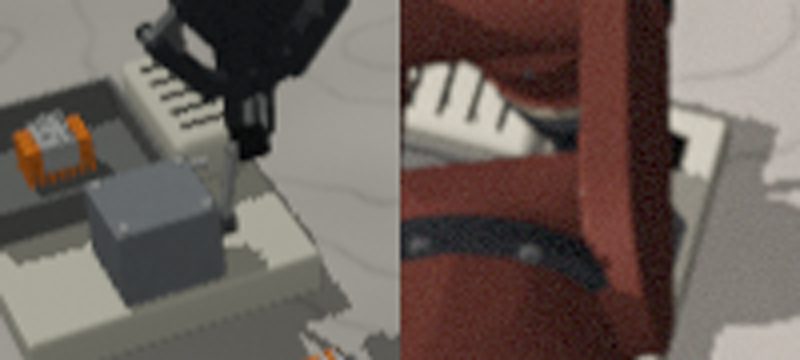

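```bash
python3 -m creep '[[[0,0,0,-0.001,0,0,0],[0,0,0,-0.001,0,0,0],[0,0,0,-0.001,0,0,0],[0,0,0,-0.001,0,0,0],[0,0,0,0,0,0,0],[0,0,0,0,0,0,0],[0,0,0,0,0,0,0],[0,0,0,0,0,0,0],[0,0,0,0,0,0,0],[0,0,0,0,0,0,0]]]'; python3 -c "
from h import *
sw('s11')"
```

```text
clock: 41.5
position: [0.5685, 0.1341, 0.1042]
ee_rot: [0.796, 0.605, -0.0, -0.0]
contact_force: [0.5, -0.8, 0.0]
opening: -0.0001
clock 41.7 TCP dock mm [ 64.7 -76.5 104.2] F dock [0.52 0.23 0.21]
```

View pics/s11.png

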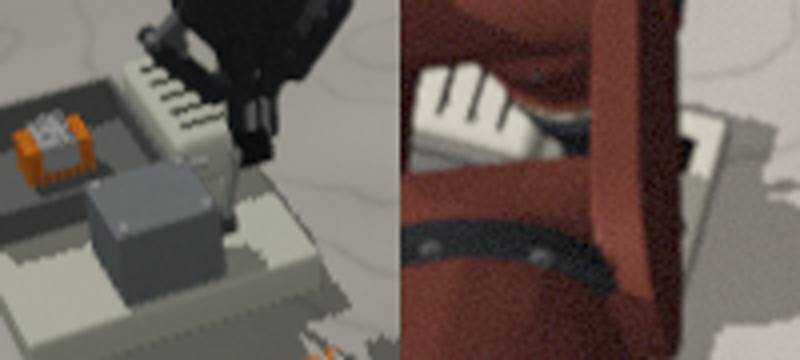

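```bash
python3 -m creep '[[[0,0,0,-0.001,0,0,0],[0,0,0,-0.001,0,0,0],[0,0,0,-0.001,0,0,0],[0,0,0,-0.001,0,0,0],[0,0,0,0,0,0,0],[0,0,0,0,0,0,0],[0,0,0,0,0,0,0],[0,0,0,0,0,0,0],[0,0,0,0,0,0,0],[0,0,0,0,0,0,0]]]'; python3 -c "
from h import *
sw('s12')"
```

```text
clock: 43.05
position: [0.5675, 0.1302, 0.1043]
ee_rot: [0.796, 0.605, 0.0, 0.0]
contact_force: [0.4, -0.1, 0.7]
opening: 0.0002
clock 43.25 TCP dock mm [ 64.7 -80.5 104.3] F dock [ 0.04 -0.15 -0.03]
```

View pics/s12.png

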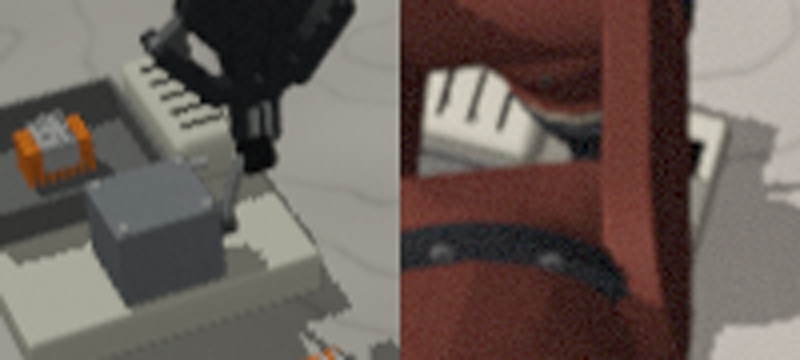

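```bash
python3 -m creep '[[[0,0,0,-0.001,0,0,0],[0,0,0,-0.001,0,0,0],[0,0,0,-0.001,0,0,0],[0,0,0,0,0,0,0],[0,0,0,0,0,0,0],[0,0,0,0,0,0,0],[0,0,0,0,0,0,0],[0,0,0,0,0,0,0],[0,0,0,0,0,0,0],[0,0,0,0,0,0,0]]]'; python3 -c "
from h import *
sw('s13')"
```

```text
clock: 44.6
position: [0.5666, 0.1273, 0.1042]
ee_rot: [0.796, 0.605, -0.0, 0.0]
contact_force: [0.1, -0.3, -0.1]
opening: 0.0002
clock 44.8 TCP dock mm [ 64.7 -83.5 104.2] F dock [-0.06  0.04 -0.48]
```

View pics/s13.png

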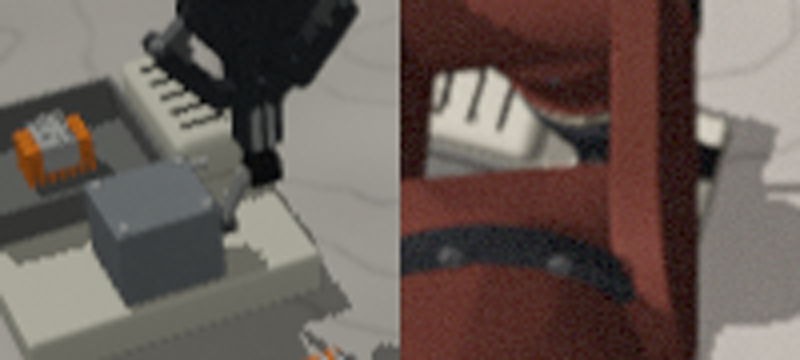

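It snapped over: the roller jumped ahead in both views (top edge from 700 to 716, against about 706 expected from the finger's move) with no force. I'll back off towards the basket side, then rise.

```bash
python3 -m creep '[[[0,0,0,0.005,0,0,0],[0,0,0,0.01,0,0,0],[0,0,0,0.015,0,0,0],[0,0,0,0,0,0,0],[0,0,0,0,0,-0.02,0],[0,0,0,0,0,-0.04,0],[0,0,0,0,0,-0.05,0],[0,0,0,0,0,-0.03,0],[0,0,0,0.03,0,0,0],[0,0,0,0.03,0,0,0]]]'; python3 -c "
from h import *
sw('s14')"
```

```text
clock: 46.15
position: [0.5917, 0.2142, 0.2474]
ee_rot: [0.796, 0.605, 0.002, 0.001]
contact_force: [-0.4, 1.0, -0.0]
opening: 0.0
clock 46.35 TCP dock mm [ 64.9   6.4 245.4] F dock [0.01 0.31 0.32]
```

View pics/s14.png

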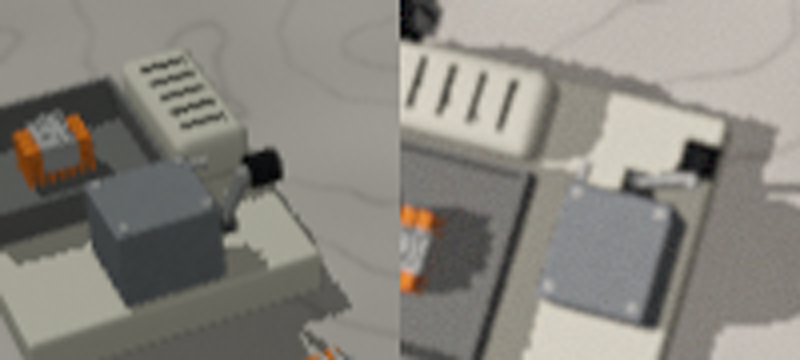

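The arm stays over on the -y side with the robot well clear, and the pack is upright in the basket. One last overall look before handing in.

Run:
```python
from h import *
S=read_camera("side")["color"][:,:,::-1];cv2.imwrite("pics/end.png",S)
```

```text
(no output)
```

View pics/end.png

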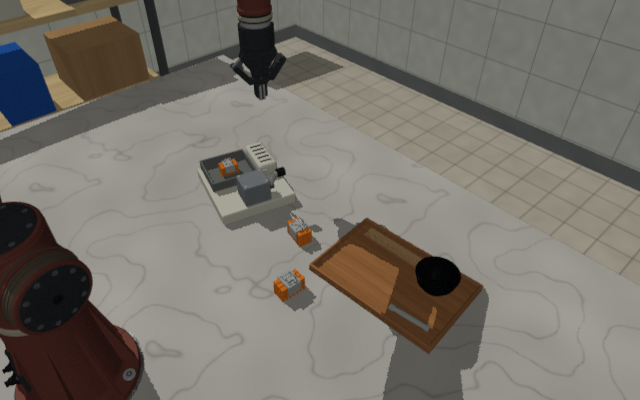

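The pack is in the basket at (228,166), the roller is over at (280,172), and the bowl, shaver and comb are where they were.

```bash
python3 -c "
from plant import *
print(job_done())"
```

```text
the job is handed in; nothing more can be done
None
```

The job is done and handed in at about 46 s of the 70 s allowed.

- **Pack:** I took the smallest pack, the one in the tray; its clip measured 30.0 x 24.5 mm. I lowered it onto the basket floor until I felt about 6 N of contact, then opened the jaws slowly. It stands upright near the middle of the basket.
- **Switch:** I pushed the roller away from the basket with the shut fingers in steps of 3 to 5 mm once it was pushing back. The resistance started at about 2.4 N and faded to 0, then the arm snapped over ahead of the fingers. It did not touch me back at the far stop: force read about 0 afterwards. It stayed over once I had backed off.
- **Last checks:** The final pictures show the arm still over, the pack in the basket, and the bowl, shaver, comb and the two larger packs not visibly moved. The robot was touching nothing.
- **Disagreements:** My first fit of the dock, from the fixed cameras, was about 6 mm off from the wrist camera view, mostly sideways. I used the wrist fit. The force readings carried about 0.5 N of noise close to the snap, so I confirmed the snap in the pictures.

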